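# Raise the telescopic light beside the fingerboard

## Robot

A 6-joint arm with a two-finger parallel gripper is mounted at the origin on a cart in front of the work surface, level with it; the furniture and walls round the work are solid. World frame = base frame: x ahead of the robot, y to its left, z up, the work surface at z = 0. Lengths are in m, angles in rad, forces in N, time in s.
With the tool pointing down it reaches from about 0.35 to 0.85 m from the base axis. Payload 8.1 kg.
Tool frame: the origin (TCP) lies at the centre of the arm's flange, where the gripper is bolted on; the fingertips stand 186 mm ahead of it and the grasp point (between the pads) lies 167 mm ahead of it; z points along the fingers, y is the line along which they close (so a half turn about z gives the same grasp; the last joint's range is limited). The gripper opens to 93 mm and grips with 3 to 60 N. Pads are 15 mm wide; open, the fingers measure 128 mm over their backs; the gripper's body (75 mm by 188 mm) begins 65 mm behind the grasp point.
Start: joints at [-1.229, 0.13, 1.488, -0, 1.523, -0.085], TCP at [0.248, -0.546, 0.405] pointing down, gripper open.
Joint ranges: [-2.96, 2.96], [-0.89, 2.26], [0.02, 2.5], [-1.34, 4.48], [0, 2.73], [-2.66, 2.66]. Speed limits (rad/s): [2.39, 2.39, 2.79, 3.14, 3.14, 3.14].

## Interface

Orientations are given as a rotation vector (axis times angle).
In Python, from plant import robot gives the robot as it stands.
- The arm moves only by the tool apply_moves, never from a script. Its argument "series" is a list of rows, each a list of 2 entries, a list of its own where there are three numbers: the shift along the tool's x, y, z in mm, then the turn, a rotation vector about the tool's x, y, z in rad. A call has 1 to 12 rows; each row shifts and turns the commanded pose from where the row before left it, along the tool's axes as they then stand; what a row does not reach is not made up. A row lasts 1/12 s, in which the tool goes at most 41.7 mm and 7.16 degrees, less where a joint would pass 70% of its speed; a pose out of reach is approached as far as the arm can. A call is refused whole if a number of a shift passes 41.7 or a number of a turn 0.125, either way. A call with a gripper value outside its range is refused whole. "claw" is the opening, from 0 (shut) to 1 (fully open), set as the call begins (left out, the last holds). The fingers move at their own pace and stop on an object; "newtons" is the grip in N (left out, the last holds). Time passes only in rows, so rows that do not move let the fingers close. It gives the time, the measured TCP pose, the force, the opening and the grip force at its end, in the units of the state.
- robot.read_state(): the state, without advancing time (a new reading comes with each control period).
- robot.read_camera(name): name is "side" or "top"; returns (picture, depth): 400x640x3 uint8, blue, green, red; 400x640 float32, m along the optical axis (not along the pixel's ray), 0 where there is no reading.
- robot.calibration(name): a dict with "fx", "fy", "cx", "cy" (pixels), "extrinsics" (4x4, takes a point from world to camera coordinates). Camera axes: x right, y down, z forward; pixel columns grow to the right and rows downward; lengths in m; the calibration is good to about 2 mm. A picture is of the moment at which its call begins. calibration takes no time and is no camera call.
- robot.close_job(): hands the job in; it is judged then, once.
The state is a dict: "t": time; "q": joint angles; "dq": joint speeds; "joint_torque": joint torques, N m; "tool_pos": TCP position; "orientation": TCP orientation; "force": force on the tool from outside, world axes, zero at the start; "wrist_torque": the same for the moment, N m; "opening": finger opening in m; "gripper_force": force on a finger pad.
Only numpy, scipy, OpenCV 4.12 (cv2) and the standard library are available. Lean on these libraries where they do the work, as an engineer would, in place of code of your own. Each camera call takes 0.05 s, during which the arm holds its last target. There are 200 camera calls.

## Task

The black violin fingerboard blank lies beside one of the two telescopic bench lights: on that light, press the orange release button so that the head springs up, then pull the head straight up past the first stop until both tubes are fully out at the second stop. Finish while still holding the head up there, because the clamp screws are loose and the tubes sink if you let go. Leave the other light latched down and everything else on the bench where it lies.

Things in the scene. Friction and masses are not known exactly. Their poses are not given: they have to be found in the camera images.
- left_light: Telescopic bench light on the robot's left, y > 0: grey base 180x100x18 mm, screwed down. Origin: centre of its underside; own x points from button end to column end. Column at own x = +50 mm: fixed sleeve, 33 mm diameter, 96 mm high, two tubes in it. A steel rocker runs from the button to the column and up its front (own x about +29 mm, 115 mm high); its nose holds the upper tube's collar down.
- left_button_top (a point): Centre of the top of the round orange release button, 28 mm diameter, at own x = -60, y = 0, z = 38 mm of the light. Pressed straight down: about 2.3 N to start, 5 N at the bottom, 7.5 mm travel to a hard stop. The catch lets go at about 4 mm; the head then springs up about 14 mm by itself and stays free when the button is let go.
- left_head: The light's head: white bar 26 (own x) x 140 (own y) x 24 mm high, axes as the light's. Origin: centre of its underside, on the column axis; 126 mm above the bench when latched, about 140 mm popped up, 256 mm at the second stop. Near it, fixed: a string winder 0.19 m tall at about x = 0.69, y = 0.20 m.
- left_grip (a point): Centre of the black ribbed rubber sleeve round the middle of the head, 29 mm wide (own x, the way to grasp it), 36 mm long (own y), 25 mm high; 12 mm above the head's underside.
- left_button (a joint): Rocker of the release button, rad: 0 = up, 0.085 = fully pressed; the catch is free above about 0.04.
- left_upper (a joint): How far the upper tube with the head is out of the lower tube, m: 0 = latched, about 0.014 = popped up, 0.065 = first stop. Moves straight up; tube and head weigh about 0.2 kg.
- left_lower (a joint): How far the lower tube is out of the sleeve, m: 0 to 0.065. The upper tube drags it up once at its own stop; both at 0.065 is the second stop, the head 130 mm higher than latched. Lifting takes about 4 N; past the stop the pull is rigid. Clamp screws are loose: both tubes sink when let go.
- right_light: Telescopic bench light on the robot's right, y < 0: grey base 180x100x18 mm, screwed down. Origin: centre of its underside; own x points from button end to column end. Column at own x = +50 mm: fixed sleeve, 33 mm diameter, 96 mm high, two tubes in it. A steel rocker runs from the button to the column and up its front (own x about +29 mm, 115 mm high); its nose holds the upper tube's collar down.
- right_button_top (a point): Centre of the top of the round orange release button, 28 mm diameter, at own x = -60, y = 0, z = 38 mm of the light. Pressed straight down: about 2.3 N to start, 5 N at the bottom, 7.5 mm travel to a hard stop. The catch lets go at about 4 mm; the head then springs up about 14 mm by itself and stays free when the button is let go.
- right_head: The light's head: white bar 26 (own x) x 140 (own y) x 24 mm high, axes as the light's. Origin: centre of its underside, on the column axis; 126 mm above the bench when latched, about 140 mm popped up, 256 mm at the second stop. Near it, fixed: a desk lamp 0.38 m tall at about x = 0.58, y = -0.20 m; keep the hand clear of it.
- right_grip (a point): Centre of the black ribbed rubber sleeve round the middle of the head, 29 mm wide (own x, the way to grasp it), 36 mm long (own y), 25 mm high; 12 mm above the head's underside.
- right_button (a joint): Rocker of the release button, rad: 0 = up, 0.085 = fully pressed; the catch is free above about 0.04.
- right_upper (a joint): How far the upper tube with the head is out of the lower tube, m: 0 = latched, about 0.014 = popped up, 0.065 = first stop. Moves straight up; tube and head weigh about 0.2 kg.
- right_lower (a joint): How far the lower tube is out of the sleeve, m: 0 to 0.065. The upper tube drags it up once at its own stop; both at 0.065 is the second stop, the head 130 mm higher than latched. Lifting takes about 4 N; past the stop the pull is rigid. Clamp screws are loose: both tubes sink when let go.
- fingerboard: Black ebony violin fingerboard blank, 270x43x9 mm, long axis along its own x, lying flat on the outer side of one of the two lights: at y > 0 beside the left light or at y < 0 beside the right one. Origin: centre of the underside.
- chisel: Wood chisel with a wooden handle, 25x254x26 mm, lying flat on the outer side of the other light. Origin: centre of the underside.
- sanding_block: Bystander: pale wooden sanding block, 51x92x31 mm. Origin: centre of the underside.
- wax_block: Bystander: yellow wax block, 35x60x22 mm. Origin: centre of the underside.
- thumb_plane_1: Bystander: small brass finger plane, 25x50x30 mm. Origin: centre of the underside.

How it is judged:
By the outcome, as a careful person would: the job done as asked, in the order asked, and still so for the second after the job is handed in, while the arm keeps its last pose, push and grip.
It also fails if it takes over 48 s, if anything falls off the work surface, if the arm or the gripper's body presses on something with over 40 N, if the wrist force passes 120 N, or if a joint passes its speed limit or range.

## Working session

There is one attempt and no reset: what is moved stays moved. The work goes in short steps, Python scripts to look and compute and a tool call to move; the robot and the scene stay as the last step left them, time stands still between calls to the robot, and variables do not carry over. Pictures are saved under pics/ and viewed, at most 10 in all, crops included, and the job is handed in when it is done.

Besides the shell and the picture viewer there is one more tool, called by a JSON object that holds its "method" and its "body", one argument or row to a line. apply_moves: Moves the arm, as the interface text tells. Its arguments: {"type":"object","properties":{"series":{"type":"array"},"claw":{"type":"number"},"newtons":{"type":"number"}},"required":["series"]}

```bash
mkdir -p pics; ls; cat > h.py <<'E'
import numpy as np, cv2
from plant import robot
from scipy.spatial.transform import Rotation as R
def snap(n,f):
    im,d=robot.read_camera(n); cv2.imwrite(f'pics/{f}.png',im); np.savez(f'pics/{f}.npz',im=im,d=d); return im,d
def cloud(n,d):
    c=robot.calibration(n); T=np.linalg.inv(np.array(c['extrinsics']))
    v,u=np.mgrid[:d.shape[0],:d.shape[1]]
    P=np.stack([(u-c['cx'])/c['fx']*d,(v-c['cy'])/c['fy']*d,d],-1)
    W=P@T[:3,:3].T+T[:3,3]; W[d==0]=np.nan; return W
E
python3 - <<'E'
from h import *
for n in('top','side'):
    im,d=snap(n,n+'0')
    T=np.linalg.inv(np.array(robot.calibration(n)['extrinsics'])); print(n,T.round(2).tolist())
s=robot.read_state(); print(s)
E
```

```text
pics
top [[-0.03, -0.98, 0.19, 0.27], [-1.0, 0.03, 0.02, -0.05], [-0.03, -0.18, -0.98, 1.43], [0.0, 0.0, 0.0, 1.0]]
side [[1.0, -0.02, -0.01, 0.52], [-0.01, -0.68, 0.73, -1.13], [-0.02, -0.73, -0.68, 1.11], [0.0, 0.0, 0.0, 1.0]]
{'t': 0.1, 'q': array([-1.22941087e+00,  1.31062317e-01,  1.48916309e+00, -1.58110236e-05,
        1.52302937e+00, -8.53896489e-02]), 'dq': array([ 7.78983938e-04, -1.28282183e-03, -2.40303680e-03, -9.48761231e-05,
       -5.64893487e-04,  3.25295340e-04]), 'joint_torque': array([ 2.04055446e-03, -5.61341035e+01, -4.93095124e+01,  7.71248178e-02,
        2.91421416e-02, -5.42419127e-05]), 'tool_pos': array([ 0.24831446, -0.54597237,  0.40381004]), 'orientation': array([-3.06872917e+00, -6.64953303e-01,  3.57689646e-04]), 'force': array([ 0.58370796, -0.37828231, -0.138733  ]), 'wrist_torque': array([-0.00762134, -0.00784722,  0.00153022]), 'gripper_force': 0.0, 'opening': 0.09316085333680713}
```

View pics/top0.png

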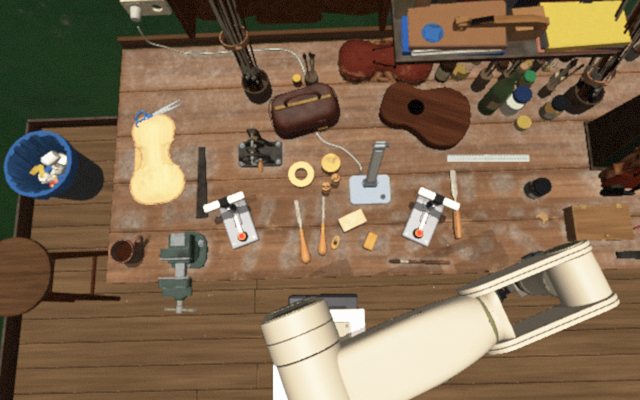

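View pics/side0.png

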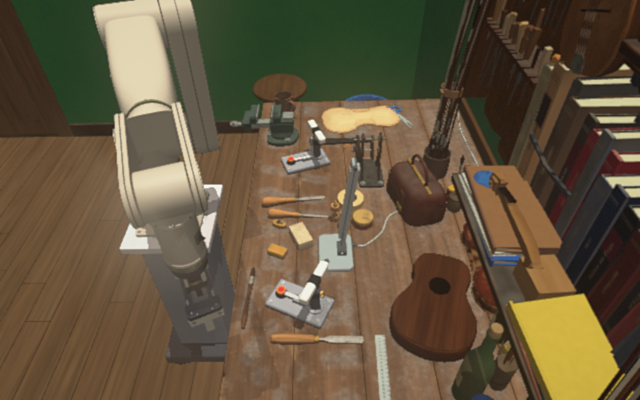

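The top picture shows the black fingerboard at (201,182), outside the left light (base around (240,225), button at (241,237)). The chisel is at (456,205), beside the right light, so the left light is the target. Next I measure it.

```bash
python3 - <<'E'
from h import *
for n,(u0,u1,v0,v1) in (('top',(195,265,185,255)),('side',(275,340,110,180))):
    z=np.load(f'pics/{n}0.npz'); im,d=z['im'],z['d']; W=cloud(n,d)[v0:v1,u0:u1]; c=im[v0:v1,u0:u1].astype(int)
    hsv=cv2.cvtColor(im,cv2.COLOR_BGR2HSV)[v0:v1,u0:u1]
    print(n)
    m=(c[...,2]>180)&(c[...,1]<130)&(c[...,0]<110)
    print('button',m.sum(),np.nanmedian(W[m],0),np.nanmean(W[m],0))
    m=(W[...,2]>.135)&(W[...,2]<.165)
    p=W[m]; print('head',len(p),p.mean(0),p.min(0),p.max(0)); 
    print(cv2.minAreaRect((p[:,:2]*1000).astype(np.float32)))
    m=(W[...,2]>.012)&(W[...,2]<.024); p=W[m]
    print('base',len(p),cv2.minAreaRect((p[:,:2]*1000).astype(np.float32)))
    cv2.imwrite(f'pics/crop_{n}.png',cv2.resize(im[v0:v1,u0:u1],None,fx=8,fy=8,interpolation=cv2.INTER_CUBIC))
E
```

```text
top
button 19 [0.41350016 0.26077104 0.03702873] [0.413677   0.26073386 0.03399725]
head 358 [0.51276919 0.29761086 0.14839032] [0.48166162 0.23155595 0.13577676] [0.54581113 0.36466781 0.15722611]
((513.9238891601562, 298.3464050292969), (29.821346282958984, 139.0894775390625), 20.932241439819336)
base 1070 ((489.16571044921875, 335.99420166015625), (250.51083374023438, 220.83621215820312), 9.599692344665527)
side
button 19 [0.41258914 0.25655963 0.03649314] [0.41226451 0.25885083 0.03624187]
head 196 [0.49643984 0.30429583 0.14551626] [0.34822302 0.22231749 0.13506904] [0.54513055 0.45401    0.15588134]
((457.7852478027344, 351.18231201171875), (74.42762756347656, 295.2262268066406), 44.57621765136719)
base 770 ((474.73089599609375, 423.1121826171875), (451.4108581542969, 266.87762451171875), 85.08970642089844)
```

View pics/crop_top.png

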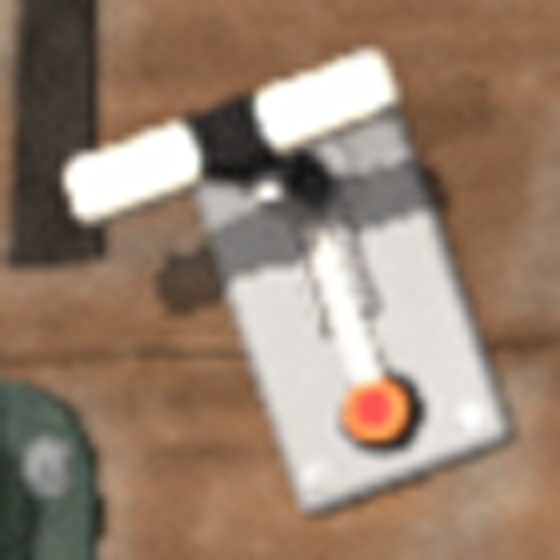

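The crop shows the light at about 21° yaw, with the button centre at crop (375,410) and the black grip at crop (232,140). The button comes to (0.411, 0.259) and the column to (0.514, 0.298). They are 110 mm apart, which fits the given size. Next I check clearances on the way and compute the shifts.

```bash
cat >> h.py <<'E'
def go(p,yaw=None,frm=None,rotv=None):
    """tool-frame shift (mm) to TCP position p; turn about tool z so that tool y has world yaw (deg)"""
    s=robot.read_state(); M=R.from_rotvec(s['orientation'] if rotv is None else rotv); f=s['tool_pos'] if frm is None else frm
    d=M.inv().apply(np.array(p)-f)*1000
    if yaw is not None:
        y=np.radians(yaw); Y=np.array([np.cos(y),np.sin(y),0]);Z=np.array([0,0,-1.]);G=R.from_matrix(np.stack([np.cross(Y,Z),Y,Z],1))
        print('turn',(M.inv()*G).as_rotvec().round(4))
    print('shift',d.round(1),'rows',np.linalg.norm(d)/41.7)
E
python3 - <<'E'
from h import *
for n in('top','side'):
    W=cloud(n,np.load(f'pics/{n}0.npz')['d'])
    for nm,(x0,x1,y0,y1,zz) in dict(path=(.28,.55,-.4,.15,.08),lamp=(.4,.8,-.35,.05,.2),vice=(.2,.5,.32,.6,.03),near=(.38,.75,.12,.45,.1)).items():
        p=W[(W[...,0]>x0)&(W[...,0]<x1)&(W[...,1]>y0)&(W[...,1]<y1)&(W[...,2]>zz)]
        print(n,nm,len(p),*( [p.min(0).round(3),p.max(0).round(3)] if len(p) else []))
a=np.array([.38,-.15,.43]);go(a,-69.1);go([.411,.259,.30],frm=a)
E
```

```text
top path 202 [ 0.48  -0.4    0.085] [ 0.539 -0.341  0.157]
top lamp 367 [ 0.587 -0.219  0.201] [ 0.629 -0.176  0.386]
top vice 1834 [0.202 0.32  0.03 ] [0.499 0.513 0.156]
top near 1120 [0.382 0.148 0.1  ] [0.75  0.45  0.194]
side path 170 [ 0.493 -0.399  0.123] [ 0.54  -0.348  0.153]
side lamp 548 [ 0.589 -0.223  0.201] [ 0.63  -0.181  0.382]
side vice 1138 [0.2   0.321 0.03 ] [0.497 0.509 0.156]
side near 743 [0.38 0.14 0.1 ] [0.75  0.448 0.191]
turn [-0.0017 -0.0001  0.062 ]
shift [ 283.8 -306.   -25.6] rows 10.02676619603384
shift [ 197.5 -359.3  130.6] rows 10.318496482863017
```

{"method": "apply_moves", "body": {
  "series": [
    [[25.8, -27.8, -2.3], [0, 0, 0]],
    [[25.8, -27.8, -2.3], [0, 0, 0]],
    [[25.8, -27.8, -2.3], [0, 0, 0]],
    [[25.8, -27.8, -2.3], [0, 0, 0]],
    [[25.8, -27.8, -2.3], [0, 0, 0]],
    [[25.8, -27.8, -2.3], [0, 0, 0]],
    [[25.8, -27.8, -2.3], [0, 0, 0]],
    [[25.8, -27.8, -2.3], [0, 0, 0]],
    [[25.8, -27.8, -2.3], [0, 0, 0]],
    [[25.8, -27.8, -2.3], [0, 0, 0]],
    [[25.8, -27.8, -2.3], [0, 0, 0.062]]
  ],
  "claw": 0
}}

```text
t: 1.02
tool_pos: [0.3801, -0.1485, 0.4299]
orientation: [-3.089, -0.571, 0.0]
force: [0.5, 0.6, 0.4]
opening: 0.0242
gripper_force: 0.0
```

```bash
python3 - <<'E'
from h import *
print(robot.read_state()['tool_pos'],robot.read_state()['opening'])
go([.411,.259,.29],-69.1)
c=np.array([.514,.298]);a=np.radians(20.9);ex=np.array([np.cos(a),np.sin(a)]);ey=np.array([-ex[1],ex[0]])
for n in('top','side'):
    W=cloud(n,np.load(f'pics/{n}0.npz')['d']);q=W[...,:2]-c;X=q@ex;Y=q@ey
    for nm,cx,hx,hy,zz in(('press',-.11,.05,.11,.08),('grasp',0,.11,.05,.17)):
        m=(abs(X-cx)<hx)&(abs(Y)<hy)&(W[...,2]>zz);print(n,nm,m.sum(),np.stack([X[m],Y[m],W[m][:,2]],1).round(3)[:6])
E
```

```text
[ 0.38006533 -0.14850098  0.42992253] 0.02418439963572791
turn [-0.0001 -0.      0.0006]
shift [ 174.5 -369.5  140. ] rows 10.358832710347277
top press 0 []
top grasp 0 []
side press 0 []
side grasp 0 []
```

Clear both at the press and at the grasp.

{"method": "apply_moves", "body": {
  "series": [
    [[15.9, -33.6, 12.7], [0, 0, 0]],
    [[15.9, -33.6, 12.7], [0, 0, 0]],
    [[15.9, -33.6, 12.7], [0, 0, 0]],
    [[15.9, -33.6, 12.7], [0, 0, 0]],
    [[15.9, -33.6, 12.7], [0, 0, 0]],
    [[15.9, -33.6, 12.7], [0, 0, 0]],
    [[15.9, -33.6, 12.7], [0, 0, 0]],
    [[15.9, -33.6, 12.7], [0, 0, 0]],
    [[15.9, -33.6, 12.7], [0, 0, 0]],
    [[15.9, -33.6, 12.7], [0, 0, 0]],
    [[15.5, -33.5, 13], [0, 0, 0]],
    [[0, 0, 0], [0, 0, 0]]
  ]
}}

```text
t: 2.02
tool_pos: [0.4097, 0.2614, 0.2862]
orientation: [-3.088, -0.576, 0.008]
force: [0.3, 0.1, -0.2]
opening: 0.0005
gripper_force: 0.0
```

```bash
python3 - <<'E'
from h import *
s=robot.read_state();print(s['tool_pos'],s['q'].round(2),s['opening'],s['force'])
go([.411,.259,.234],-69.1)
im,d=snap('side','s1');cv2.imwrite('pics/s1c.png',cv2.resize(im[90:200,240:400],None,fx=5,fy=5))
E
```

```text
[0.40969049 0.26144975 0.28623289] [ 0.46 -0.09  1.93  0.    1.3   1.66] 0.00048786422020127905 [ 0.26910332  0.11773047 -0.24541938]
turn [-0.0016  0.0049  0.0038]
shift [ 0.6  2.8 52.2] rows 1.2543572619611518
```

View pics/s1c.png

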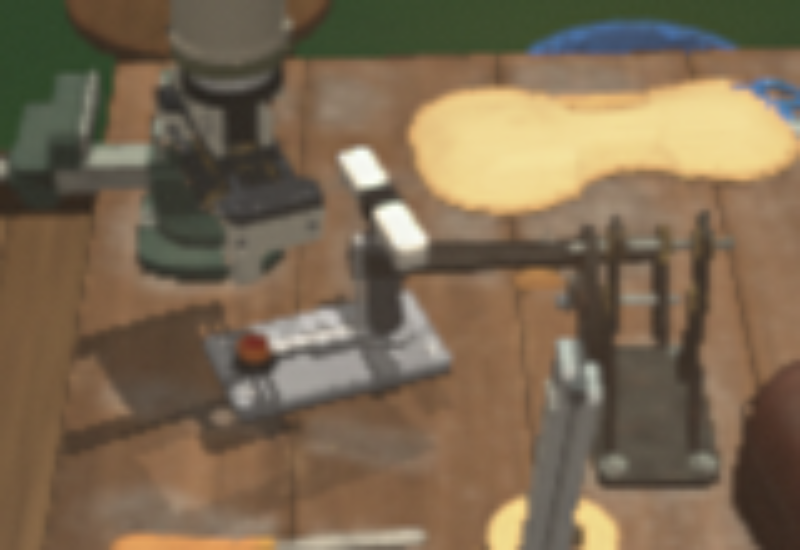

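The side crop shows the shut fingertips at (245,275), straight above the orange button at (252,350), with nothing in the way. I descend in small steps.

{"method": "apply_moves", "body": {
  "series": [
    [[0.6, 1, 26], [0, 0, 0]],
    [[0, 0, 26], [0, 0, 0]],
    [[0, 0, 0], [0, 0, 0]]
  ]
}}

```text
t: 2.32
tool_pos: [0.4102, 0.2547, 0.2335]
orientation: [3.087, 0.569, -0.011]
force: [-1.1, -0.1, -1.4]
opening: 0.0003
gripper_force: 0.0
```

```bash
python3 - <<'E'
from h import *
s=robot.read_state();print(s['tool_pos'],s['force'])
go([.411,.259,.218],-69.1)
E
```

```text
[0.4102192  0.25471663 0.2334721 ] [-1.07868514 -0.12973481 -1.35623546]
turn [ 0.001   0.0076 -0.0003]
shift [ 2.4 -3.7 15.5] rows 0.385444716772015
```

{"method": "apply_moves", "body": {
  "series": [
    [[0, 0, 4], [0, 0, 0]],
    [[0, 0, 3], [0, 0, 0]],
    [[0, 0, 2], [0, 0, 0]],
    [[0, 0, 0], [0, 0, 0]],
    [[0, 0, 0], [0, 0, 0]]
  ]
}}

```text
t: 2.73
tool_pos: [0.4127, 0.2564, 0.2301]
orientation: [-3.089, -0.569, -0.003]
force: [-0.0, -0.2, 0.3]
opening: 0.0008
gripper_force: 0.0
```

```bash
python3 - <<'E'
from h import *
go([.411,.259,.218],-69.1)
E
```

```text
turn [-0.0002 -0.0017 -0.0003]
shift [-0.7 -3.  12.1] rows 0.30031623955501485
```

{"method": "apply_moves", "body": {
  "series": [
    [[-0.5, -1, 3], [0, 0, 0]],
    [[0, -1, 3], [0, 0, 0]],
    [[0, 0, 2], [0, 0, 0]],
    [[0, 0, 2], [0, 0, 0]],
    [[0, 0, 1], [0, 0, 0]],
    [[0, 0, 0], [0, 0, 0]],
    [[0, 0, 0], [0, 0, 0]]
  ]
}}

```text
t: 3.32
tool_pos: [0.4111, 0.2581, 0.2181]
orientation: [-3.089, -0.57, 0.0]
force: [-1.6, -0.1, 4.5]
opening: 0.0006
gripper_force: 2.3
```

```bash
python3 - <<'E'
from h import *
go([.411,.259,.218],-69.1)
im,d=snap('top','t2');W=cloud('top',d)
p=W[(W[...,2]>.13)&(W[...,2]<.18)&(abs(W[...,0]-.514)<.05)&(abs(W[...,1]-.298)<.08)];print(len(p),np.median(p,0))
im,d=snap('side','s2');W=cloud('side',d)
p=W[(W[...,2]>.13)&(W[...,2]<.18)&(abs(W[...,0]-.514)<.05)&(abs(W[...,1]-.298)<.08)];print(len(p),np.median(p,0))
E
```

```text
turn [-0.      0.0001  0.0001]
shift [ 0.2 -0.8  0.1] rows 0.021064898057378618
149 [0.52589664 0.25832148 0.1612769 ]
197 [0.51581355 0.28238466 0.16017042]
```

The press reached 4.5 N at full depth and the head top rose from about 0.149 to 0.161, so the catch has let go. I retract, turn and open.

{"method": "apply_moves", "body": {
  "series": [
    [[0, 0, -15], [0, 0, 0]],
    [[0, 0, -35], [0, 0, 0]],
    [[0, 0, -40], [0, 0, 0]],
    [[0, 0, -40], [0, 0, -0.12]],
    [[0, 0, -40], [0, 0, -0.12]],
    [[0, 0, -12], [0, 0, -0.12]],
    [[0, 0, 0], [0, 0, -0.12]],
    [[0, 0, 0], [0, 0, -0.12]],
    [[0, 0, 0], [0, 0, -0.12]],
    [[0, 0, 0], [0, 0, -0.12]],
    [[0, 0, 0], [0, 0, -0.12]],
    [[0, 0, 0], [0, 0, -0.12]]
  ]
}}

```text
t: 4.42
tool_pos: [0.411, 0.2581, 0.3995]
orientation: [-2.35, -2.084, 0.001]
force: [-0.3, -0.6, 0.0]
opening: 0.0007
gripper_force: 0.0
```

{"method": "apply_moves", "body": {
  "series": [
    [[0, 0, 0], [0, 0, -0.12]],
    [[0, 0, 0], [0, 0, -0.12]],
    [[0, 0, 0], [0, 0, -0.12]],
    [[0, 0, 0], [0, 0, -0.12]],
    [[0, 0, 0], [0, 0, -0.01]],
    [[0, 0, 0], [0, 0, 0]],
    [[0, 0, 0], [0, 0, 0]]
  ],
  "claw": 1
}}

```text
t: 5.0
tool_pos: [0.411, 0.2581, 0.3997]
orientation: [-1.788, -2.583, 0.0]
force: [0.5, -0.0, -1.0]
opening: 0.0428
gripper_force: 0.0
```

```bash
python3 - <<'E'
from h import *
s=robot.read_state();print(s['q'].round(2))
go([.514,.298,.40],20.9)
im,d=snap('top','t3');W=cloud('top',d)
m=(W[...,2]>.145)&(W[...,2]<.185)&(abs(W[...,0]-.514)<.06)&(abs(W[...,1]-.298)<.09)
p=W[m];print(len(p),np.median(p,0),cv2.minAreaRect((p[:,:2]*1000).astype(np.float32)))
cv2.imwrite('pics/t3c.png',cv2.resize(im[160:270,170:310],None,fx=5,fy=5,interpolation=cv2.INTER_CUBIC))
E
```

```text
[ 0.45 -0.18  1.8   0.    1.52  0.09]
turn [-0.0004 -0.     -0.0046]
shift [  1.1 110.4  -0.3] rows 2.648253896137014
181 [0.52341556 0.26500038 0.16148637] ((523.2998657226562, 271.61541748046875), (27.735071182250977, 80.51663970947266), 19.642993927001953)
```

View pics/t3c.png

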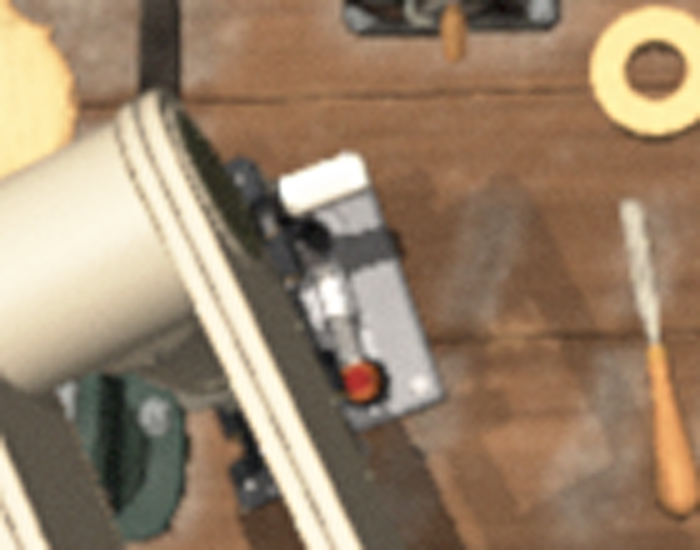

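The crop shows the head's free end at (325,182), the rest hidden under the forearm. Its centre line agrees with the earlier pose within 1 mm. I go above it, settle, then descend.

{"method": "apply_moves", "body": {
  "series": [
    [[0.3, 28, 0], [0, 0, 0]],
    [[0.3, 28, 0], [0, 0, 0]],
    [[0.3, 28, 0], [0, 0, 0]],
    [[0, 26.4, 0], [0, 0, 0]],
    [[0, 0, 0], [0, 0, 0]],
    [[0, 0, 0], [0, 0, 0]],
    [[0, 0, 0], [0, 0, 0]]
  ],
  "claw": 1
}}

```text
t: 5.63
tool_pos: [0.5136, 0.2981, 0.3996]
orientation: [-1.784, -2.585, 0.001]
force: [-0.4, 0.4, -0.8]
opening: 0.0916
gripper_force: 0.0
```

```bash
python3 - <<'E'
from h import *
go([.514,.298,.319],20.9);s=robot.read_state();print(s['opening'])
im,d=snap('side','s3');cv2.imwrite('pics/s3c.png',cv2.resize(im[70:180,240:400],None,fx=5,fy=5))
E
```

```text
turn [-0.0011  0.     -0.0021]
shift [-0.3  0.4 80.6] rows 1.9335125363505574
0.09157249927602037
```

View pics/s3c.png

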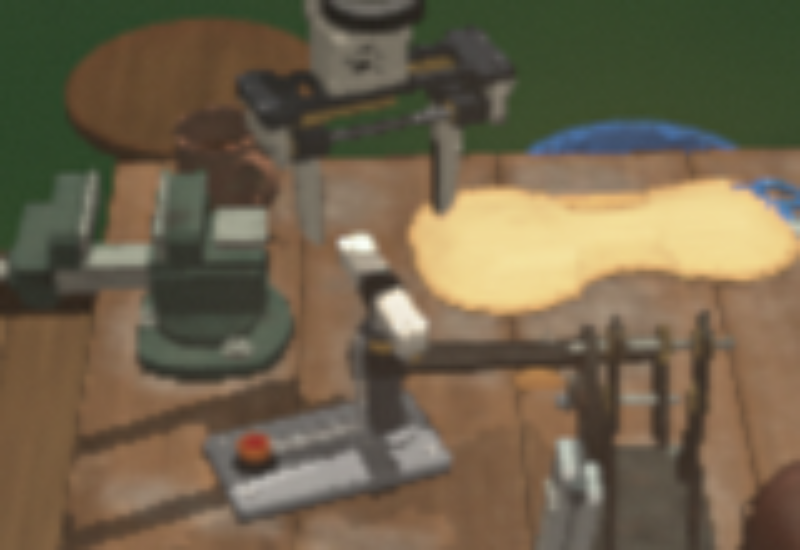

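The crop shows the open fingers, tips at (315,240) and (440,210), on either side of the head at (380,290). I descend, settle, then grip.

{"method": "apply_moves", "body": {
  "series": [
    [[0, 0, 20], [0, 0, 0]],
    [[0, 0, 20], [0, 0, 0]],
    [[0, 0, 20], [0, 0, 0]],
    [[0, 0, 14], [0, 0, 0]],
    [[0, 0, 7], [0, 0, 0]],
    [[0, 0, 0], [0, 0, 0]],
    [[0, 0, 0], [0, 0, 0]]
  ]
}}

```text
t: 6.27
tool_pos: [0.5136, 0.2982, 0.3199]
orientation: [1.783, 2.586, 0.001]
force: [0.0, -0.0, 0.7]
opening: 0.0931
gripper_force: 0.0
```

{"method": "apply_moves", "body": {
  "series": [
    [[0, 0, 0], [0, 0, 0]],
    [[0, 0, 0], [0, 0, 0]],
    [[0, 0, 0], [0, 0, 0]],
    [[0, 0, 0], [0, 0, 0]],
    [[0, 0, 0], [0, 0, 0]],
    [[0, 0, 0], [0, 0, 0]],
    [[0, 0, 0], [0, 0, 0]],
    [[0, 0, 0], [0, 0, 0]],
    [[0, 0, 0], [0, 0, 0]],
    [[0, 0, 0], [0, 0, 0]],
    [[0, 0, 0], [0, 0, 0]],
    [[0, 0, 0], [0, 0, 0]]
  ],
  "claw": 0,
  "newtons": 40
}}

```text
t: 7.27
tool_pos: [0.5148, 0.2985, 0.3197]
orientation: [1.782, 2.585, 0.005]
force: [7.1, 3.2, -2.1]
opening: 0.028
gripper_force: 39.9
```

The grip holds (28 mm opening, 40 N). I pull up, easing out the small sideways load.

{"method": "apply_moves", "body": {
  "series": [
    [[0, 0.6, -4], [0, 0, 0]],
    [[0, 0.6, -8], [0, 0, 0]],
    [[0, 0, -10], [0, 0, 0]],
    [[0, 0, -10], [0, 0, 0]],
    [[0, 0, -10], [0, 0, 0]],
    [[0, 0, -10], [0, 0, 0]],
    [[0, 0, -10], [0, 0, 0]],
    [[0, 0, -10], [0, 0, 0]],
    [[0, 0, -10], [0, 0, 0]],
    [[0, 0, -10], [0, 0, 0]],
    [[0, 0, -8], [0, 0, 0]],
    [[0, 0, 0], [0, 0, 0]]
  ]
}}

```text
t: 8.27
tool_pos: [0.5153, 0.2987, 0.4211]
orientation: [1.782, 2.586, 0.003]
force: [2.7, 1.5, -2.7]
opening: 0.0281
gripper_force: 40.0
```

{"method": "apply_moves", "body": {
  "series": [
    [[0, 0, -4], [0, 0, 0]],
    [[0, 0, -4], [0, 0, 0]],
    [[0, 0, -3], [0, 0, 0]],
    [[0, 0, 0], [0, 0, 0]],
    [[0, 0, 0], [0, 0, 0]],
    [[0, 0, 0], [0, 0, 0]]
  ]
}}

```text
t: 8.77
tool_pos: [0.5153, 0.2987, 0.4298]
orientation: [1.783, 2.586, 0.001]
force: [5.7, 3.3, -1.9]
opening: 0.0283
gripper_force: 40.0
```

{"method": "apply_moves", "body": {
  "series": [
    [[0, 0.3, -2], [0, 0, 0]],
    [[0, 0.3, -1], [0, 0, 0]],
    [[0, 0, -1], [0, 0, 0]],
    [[0, 0, 0], [0, 0, 0]],
    [[0, 0, 0], [0, 0, 0]],
    [[0, 0, 0], [0, 0, 0]]
  ]
}}

```text
t: 9.27
tool_pos: [0.5156, 0.2989, 0.4338]
orientation: [-1.783, -2.587, 0.0]
force: [3.4, 1.8, -3.8]
opening: 0.0282
gripper_force: 40.0
```

```bash
python3 -c "
from h import *
s=robot.read_state();print(s['tool_pos'],s['force'],s['wrist_torque'])"
```

```text
[0.51559046 0.29885311 0.43376091] [ 3.39147516  1.81365725 -3.77350174] [ 0.36242652 -0.82418947 -0.30238902]
```

Still only the lifting load, so not yet at the stop; I go on in small steps.

{"method": "apply_moves", "body": {
  "series": [
    [[0, 0.3, -1], [0, 0, 0]],
    [[0, 0, -1], [0, 0, 0]],
    [[0, 0, -1], [0, 0, 0]],
    [[0, 0, 0], [0, 0, 0]],
    [[0, 0, 0], [0, 0, 0]],
    [[0, 0, 0], [0, 0, 0]]
  ]
}}

```text
t: 9.77
tool_pos: [0.5158, 0.2989, 0.4357]
orientation: [-1.782, -2.586, 0.002]
force: [4.4, 2.5, -11.3]
opening: 0.0281
gripper_force: 40.0
```

{"method": "apply_moves", "body": {
  "series": [
    [[0, 0, -1], [0, 0, 0]],
    [[0, 0, 0], [0, 0, 0]],
    [[0, 0, 0], [0, 0, 0]],
    [[0, 0, 0], [0, 0, 0]]
  ]
}}

```text
t: 10.1
tool_pos: [0.5159, 0.299, 0.4357]
orientation: [-1.782, -2.586, 0.003]
force: [7.0, 2.6, -15.4]
opening: 0.028
gripper_force: 40.0
```

```bash
python3 - <<'E'
from h import *
im,d=snap('side','s4');W=cloud('side',d)
c=np.array([.514,.298]);a=np.radians(20.9);ex=np.array([np.cos(a),np.sin(a)]);ey=np.array([-ex[1],ex[0]]);q=W[...,:2]-c
m=(abs(q@ex)<.018)&(abs(q@ey)<.072)&(abs(q@ey)>.03)&(W[...,2]>.2)&(W[...,2]<.3);print(m.sum(),np.percentile(W[m][:,2],[2,20,50,80,98]).round(4))
cv2.imwrite('pics/s4c.png',cv2.resize(im[50:260,240:400],None,fx=2.8,fy=2.8))
s=robot.read_state();print(s['tool_pos'],s['force'])
E
```

```text
89 [0.2588 0.2659 0.2763 0.2794 0.2814]
[0.51586327 0.2989697  0.43571392] [  5.79164079   3.25256602 -14.82852405]
```

View pics/s4c.png

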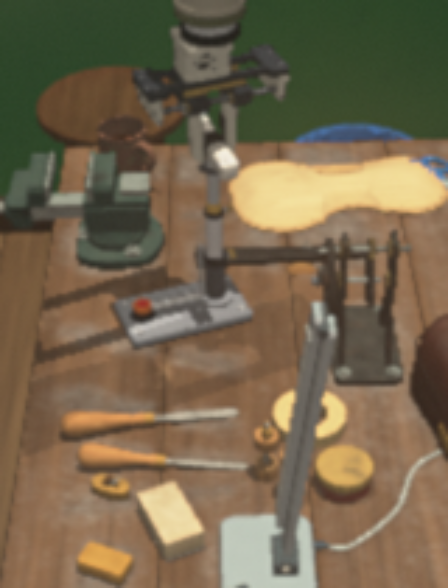

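The crop shows the head held at (218,155) with both tubes out below it, (212,190) and (213,230). The head top is at 0.280 m, as it must be at the second stop. The pull is rigid at 15 N with no slip.

```bash
python3 -c "
from h import *
print(robot.close_job())"
```

```text
the job is handed in; nothing more can be done
None
```

I released the left light (the one beside the fingerboard), pulled its head up to the second stop with both tubes fully out, and handed the job in at about 10 s with the arm still holding it; I didn't touch the right light or anything else on the bench.

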